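Nest the paste pots, handles apart

ROBOT

A 6-joint arm with a two-finger parallel gripper is mounted at the origin on the work surface. World frame = base frame: x ahead of the robot, y to its left, z up, the work surface at z = 0. Lengths are in m, angles in degrees, forces in N, time in s.
With the tool pointing down it reaches from about 0.325 to 0.775 m from the base axis. Payload 5.5 kg.
Tool frame: the origin (TCP) lies at the centre of the arm's flange, where the gripper is bolted on; the fingertips stand 182 mm ahead of it and the grasp point (between the pads) lies 163 mm ahead of it; z points along the fingers, y is the direction in which the jaws open and shut (so a half turn about z gives the same grasp; the last joint's range is limited). The gripper opens to 88 mm and grips with 3 to 60 N. Pads are 20 mm wide; open, the fingers measure 115 mm over their backs; the gripper's body (75 mm by 178 mm) begins 61 mm behind the grasp point.
Start: joints at [-3.249, 5.22, 70.514, -0, 104.267, -3.249], TCP at [0.6, -0, 0.405] pointing down, gripper open.
Joint ranges: [-164.24, 164.24], [-49.07, 125.15], [9.68, 141.18], [-86.29, 266.29], [3.28, 154.24], [-151.56, 151.56]. Speed limits (degrees/s): [147.25, 147.25, 172.46, 180, 180, 180].

INTERFACE

Orientations are given as [roll, pitch, yaw] about the fixed x, y, z axes, in that order (R = Rz(yaw) Ry(pitch) Rx(roll)).
In Python, from station import r gives the robot as it stands. The module is installed in compiled form; this text tells all that it offers. Calls block until the motion is done:
- r.reach(position, orientation): joint-space move of the TCP to a pose.
- r.servo_line(position, rotation=None, speed=0.15): straight line of the TCP; rotation=None keeps the orientation; speed is the mean speed in m/s.
- r.move_joints(angles): joint-space move.
- r.let_go() and r.grab(squeeze=None): open the fingers fully, or close them until they stop; squeeze is the grip in N (None keeps the last).
- r.wait(seconds).
- r.inverse_kinematics(position, orientation): joint angles nearest the present ones, or None.
- r.sense(): the state.
- r.snapshot(name): name is "scene" or "side" or "wrist"; returns a dict with "frame" (480x640x3 uint8, red, green, blue), "fx", "fy", "cx", "cy" (pixels), "dist_coeffs" ([k1, k2, p1, p2, k3] as OpenCV has them; the pictures are not rectified), "R" (3x3) and "t" (3): a world point X has camera coordinates R X + t. Camera axes: x right, y down, z forward; pixel columns grow to the right and rows downward; lengths in m; the calibration is good to about 2 mm. A picture is of the moment at which its call begins. There is no depth.
A pose or a line that the arm cannot do raises r.IKError and nothing moves.
- r.hand_in(): hands the job in, once; it reports no verdict.
The state is a dict: "clock": time; "joints": joint angles; "joint_vel": joint speeds; "joint_torque": joint torques, N m; "tcp_pos": TCP position; "orientation": TCP orientation; "contact_force": force on the tool from outside, world axes, zero at the start; "torque": the same for the moment, N m; "opening": finger opening in m.
Only numpy, scipy, OpenCV 4.12 (cv2) and the standard library are available. Lean on these libraries where they do the work, as an engineer would, in place of code of your own. Each camera call takes 0.05 s, during which the arm holds its last target.

TASK

Put the two paste pots away for the day: draw the tall narrow pot out from under the low shelf, let go of it standing on the open bench, then lift it by its rim (not by the handle) and nest it upright in the wide pot, sitting flat on the bottom, with its handle turned at least a quarter turn away from the wide pot's handle. Set it down gently rather than dropping it, leave the wide pot standing about where it is, and do not disturb the other things on the bench.

Things in the scene. Friction and masses are not known exactly. Their poses are not given: they have to be found in the camera images.
- tall_pot: Pot to move: cast-aluminium, round, 88 mm outside diameter (82 at the very bottom), 78 mm tall, open top, upright wall 8 mm thick, floor 6 mm, about 0.5 kg (too heavy to hold level by the handle alone). Origin: centre of underside; z up; x along its handle. At the start it stands on the bench wholly under the low shelf; only the outer part of its handle sticks out in front.
- tall_handle_end (a point): Outer end of the tall pot's handle, 150 mm from the pot's axis, 64 mm above its underside. The handle is one straight, level round bar 16 mm thick, its centre line 64 mm above the underside; its outer 60 to 85 mm sticks out from the shelf at the start.
- tall_rim (a point): Centre of the tall pot's mouth, at rim height, 78 mm above its underside. Nested flat, this rim stands 34 mm above the wide pot's rim and the tall pot's handle passes 12 mm above the wide rim.
- wide_pot: Pot to nest into: loose, cast-aluminium, round, standing on the bench; outside diameter 120 mm at the rim, 108 at the bottom; 50 mm tall, open top, wall 6 mm; inside diameter 108 mm at the rim tapering to about 97 at the floor. Floor 6 mm thick: a nested pot stands 6 mm above its underside. About 0.75 kg. Origin: centre of underside; z up; x along its handle.
- wide_handle_end (a point): Outer end of the wide pot's handle, 136 mm from its axis, 72 mm above its underside. The handle, a 16 mm round bar, leaves the wall at 36 mm height, slants up to 68 mm height at 84 mm from the axis, then runs almost level: a nested pot's handle pointing the same way would lie on it and the pot could not sit flat.
- low_shelf: Low wooden shelf fixed on the bench: 180 mm deep (x), 340 mm wide (y); board underside 98 mm, top 112 mm above the bench; 20 mm side panels, open front and back. Stock stands on the board's rear half, up to 215 mm above the bench. Origin: on the bench below its middle; -x points out of the open front, the way the tall pot is drawn.
- shelf_edge (a point): Middle of the board's front lower edge, 98 mm above the bench, 90 mm in front of the shelf's origin.
- paint_tin: Bystander: closed round paint tin, 74 mm diameter, 87 mm tall; no handle. Origin: centre of the underside.
- brush: Bystander: brush about 190 mm long lying flat.
- wrench: Bystander: steel wrench about 200 mm long lying flat.
- glue_jar: Bystander: closed jar, 64 mm diameter, 85 mm tall. Origin: centre of the underside.
- wood_block: Bystander: wood offcut 90 x 50 x 35 mm. Origin: centre of the underside.
Not all that is in view belongs to the job. Leave any turquoise look-alike of the wide_pot alone.

How it is judged:
By the outcome, as a careful person would: the job done as asked, in the order asked, and still so for the second after the job is handed in, with the robot touching nothing.
It also fails if it takes over 54 s, if anything falls off the work surface, if the arm or the gripper's body presses on something with over 40 N, if the wrist force passes 120 N, or if a joint passes its speed limit or range.

## Working session

There is one attempt and no reset: what is moved stays moved. The work goes in short steps, each a Python script; the robot and the scene stay as the last script left them, time stands still between calls to the robot, and variables do not carry over. Pictures are saved under pics/ and viewed, and the job is handed in when it is done.

```bash
mkdir -p pics; python3 - <<'E'
from station import r
import cv2
s=r.sense();print(s['clock'],s['tcp_pos'],s['orientation'],s['opening'])
for n in("scene","side","wrist"):
    d=r.snapshot(n);cv2.imwrite(f"pics/{n}0.png",d["frame"][:,:,::-1])
    import numpy as np
    R=np.array(d["R"]);t=np.array(d["t"]);print(n,d["fx"],d["fy"],d["cx"],d["cy"],d["dist_coeffs"],(-R.T@t).round(3),R[2].round(3))
E
```

```text
0.0 [6.00052510e-01 3.13242838e-06 4.03528297e-01] [-1.79891127e+02 -5.06027307e-03  9.00017785e+01] 0.08805724911385988
scene 483.9567999380428 483.9567999380428 328.60408198564454 235.64445881637678 [-0.11929652  0.          0.          0.          0.        ] [0.939 0.707 0.677] [-0.462 -0.683 -0.567]
side 508.0904791915608 508.0904791915608 312.89402737956476 237.0253085385414 [-0.13960815  0.          0.          0.          0.        ] [ 0.144 -0.949  0.745] [ 0.256  0.8   -0.542]
wrist 372.01675517121345 372.01675517121345 316.33135290831785 234.57531929756325 [-0.05640797  0.          0.          0.          0.        ] [0.6   0.084 0.384] [-0.003 -0.301 -0.954]
```

View pics/scene0.png

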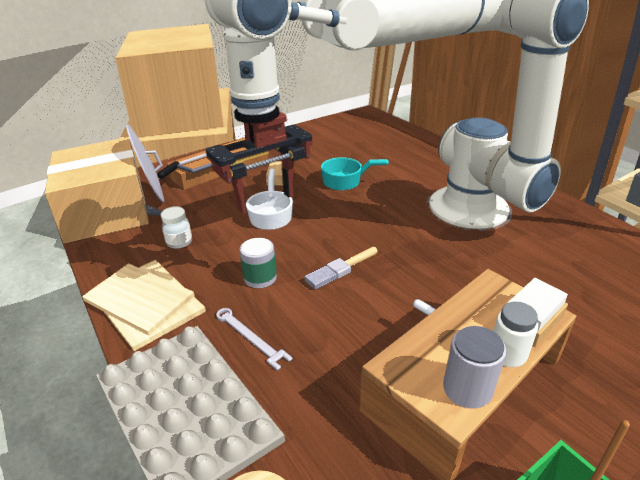

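View pics/side0.png

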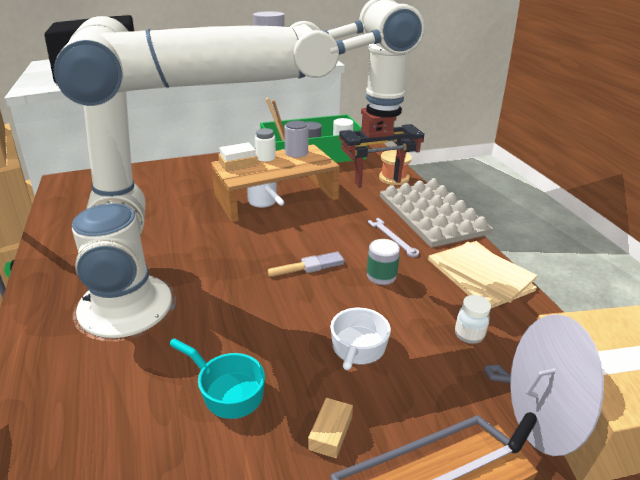

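View pics/wrist0.png

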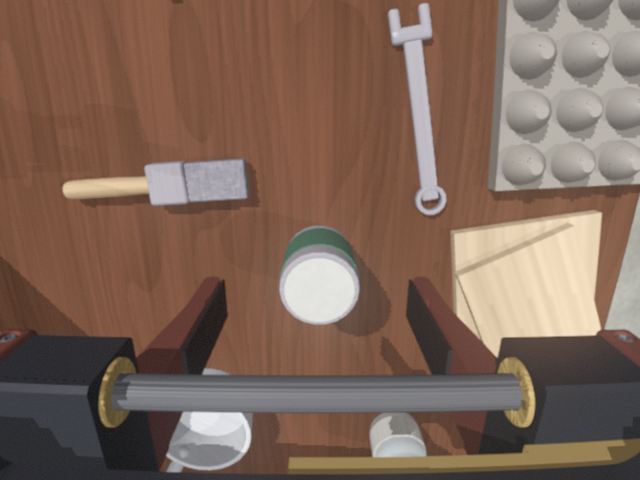

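Candidates: wide pot is the grey-white pot at side (360,336) / scene (269,209). The turquoise pot at side (232,385) / scene (341,172) is the look-alike, and the jars at scene (177,227) and (258,262) are bystanders. The tall pot is under the shelf at side (262,192), its handle end at side (281,202) / scene (417,305). I'll check these in close crops.

```bash
cat > h.py <<'E'
import numpy as np,cv2
from station import r
def cam(d): return np.array([[d["fx"],0,d["cx"]],[0,d["fy"],d["cy"]],[0,0,1.]]),np.array(d["dist_coeffs"],float),np.array(d["R"],float),np.array(d["t"],float)
def ray(d,uv):
    K,D,R,t=cam(d);p=cv2.undistortPoints(np.array([[uv]],float),K,D)[0,0]
    return -R.T@t,R.T@np.array([p[0],p[1],1.])
def onz(d,uv,z):
    c,v=ray(d,uv);return c+v*(z-c[2])/v[2]
def proj(d,X):
    K,D,R,t=cam(d);return cv2.projectPoints(np.array(X,float).reshape(-1,3),cv2.Rodrigues(R)[0],t,K,D)[0].reshape(-1,2)
def tri(d1,u1,d2,u2):
    c1,v1=ray(d1,u1);c2,v2=ray(d2,u2);v1/=np.linalg.norm(v1);v2/=np.linalg.norm(v2)
    s=np.linalg.lstsq(np.stack([v1,-v2],1),c2-c1,rcond=None)[0]
    a=c1+s[0]*v1;b=c2+s[1]*v2;return (a+b)/2,np.linalg.norm(a-b)
def crop(img,x0,y0,w,h,k,name): cv2.imwrite(name,cv2.resize(img[y0:y0+h,x0:x0+w,::-1],None,fx=k,fy=k,interpolation=cv2.INTER_CUBIC))
E
python3 - <<'E'
from h import *
import pickle
a=r.snapshot("scene");b=r.snapshot("side");pickle.dump((a,b),open("s0.pkl","wb"))
A=np.zeros((600,800,3),np.uint8)
def c(f,x,y,w,h): return cv2.resize(f[y:y+h,x:x+w,::-1],(400,300),interpolation=cv2.INTER_CUBIC)
A[:300,:400]=c(b["frame"],200,140,160,120);A[:300,400:]=c(b["frame"],300,280,133,100)
A[300:,:400]=c(a["frame"],360,260,133,100);A[300:,400:]=c(a["frame"],225,150,107,80)
cv2.imwrite("pics/c0.png",A)
E
```

```text
(no output)
```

View pics/c0.png

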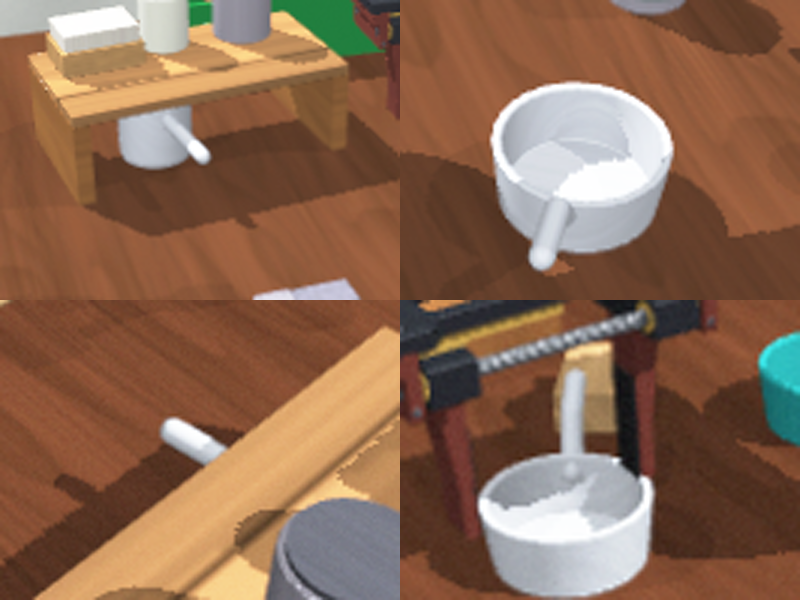

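```bash
python3 - <<'E'
from h import *
import pickle
a,b=pickle.load(open("s0.pkl","rb"))
p=lambda n,x:print(n,np.round(x[0],4),round(x[1],4))
p("tallend",tri(a,(416.8,303.4),b,(280.6,202.2)))
print("inner",onz(a,(430.5,312),.064),onz(b,(200+165*.4,140+115*.4),.064))
print("tallbase nearpt",onz(b,(200+154*.4,140+167*.4),0))
p("widerim",tri(a,(269.4,203.2),b,(360.5,327.5)))
print(onz(a,(269.4,203.2),.05),onz(b,(360.5,327.5),.05))
p("widehandle",tri(a,(225+175*.2675,150+77*.2675),b,(300+142*.3325,280+258*.3325)))
# shelf
f=lambda x,y:(200+x*.4,140+y*.4)
print("panel left front bottom",onz(b,f(82,205),0), "L top front",onz(b,f(65,100),.112),"R top front",onz(b,f(346,66),.112),"Rpanel bot",onz(b,f(344,150),0))
print(onz(a,(364,375),.112),onz(a,(491,273),.112))
for n,uv,z in(("tin",(383,248),.087),("glue",(476,303),.085)):print(n,onz(b,uv,z))
print("block",onz(b,(330,420),.035),"brush",onz(b,(270,271),.01),onz(b,(342,259),.01),"wrench",onz(b,(372,222),.005),onz(b,(414,251),.005),"turq",onz(b,(232,378),.05))
E
```

```text
tallend [0.4325 0.2481 0.0645] 0.0028
inner [0.42937658 0.27939255 0.064     ] [0.41472212 0.3575818  0.064     ]
tallbase nearpt [0.39756734 0.35163246 0.        ]
widerim [ 0.465  -0.2631  0.0464] 0.001
[ 0.46721481 -0.25739204  0.05      ] [ 0.46379206 -0.26680939  0.05      ]
widehandle [ 0.3938 -0.3743  0.0729] 0.0012
panel left front bottom [0.30025916 0.28887923 0.        ] L top front [0.29653259 0.33284786 0.112     ] R top front [0.62814351 0.33026993 0.112     ] Rpanel bot [0.62943642 0.32859981 0.        ]
[0.64159481 0.35194654 0.112     ] [0.30433511 0.30489535 0.112     ]
tin [ 0.59645168 -0.0684661   0.087     ]
glue [ 0.70020529 -0.30435289  0.085     ]
block [ 0.33814348 -0.44908278  0.035     ] brush [0.34573227 0.02001752 0.01      ] [0.53013519 0.01835023 0.01      ] wrench [0.6764487  0.17118328 0.005     ] [0.72529035 0.00553776 0.005     ] turq [ 0.19600236 -0.32466515  0.05      ]
```

```bash
cat > ov.py <<'E'
from h import *
def circ(c,rad,z,n=72):
    t=np.linspace(0,2*np.pi,n);return np.c_[c[0]+rad*np.cos(t),c[1]+rad*np.sin(t),0*t+z]
def overlay(d,curves,x0,y0,w,h,k,name):
    im=cv2.resize(d["frame"][y0:y0+h,x0:x0+w,::-1],None,fx=k,fy=k,interpolation=cv2.INTER_CUBIC)
    for X,c in curves:
        P=((proj(d,X)-[x0,y0]+.5)*k).round().astype(int)
        cv2.polylines(im,[P.reshape(-1,1,2)],False,c,1)
    return im
def pot(c,ang,tall,z0=0):
    u=np.array([np.cos(np.radians(ang)),np.sin(np.radians(ang))]);c=np.array(c)
    G=(0,200,0);Rr=(0,0,255)
    if tall: L=[(circ(c,.044,z0+.078),Rr),(circ(c,.041,z0),G)]; hp=[(.044,.064),(.15,.064)]
    else: L=[(circ(c,.06,z0+.05),Rr),(circ(c,.054,z0),G)]; hp=[(.058,.036),(.084,.068),(.136,.072)]
    L.append((np.array([[*(c+u*a),z0+h] for a,h in hp]),(255,0,0)));return L
def shelf(m,yaw):
    y=np.radians(yaw);R=np.array([[np.cos(y),-np.sin(y)],[np.sin(y),np.cos(y)]])
    f=lambda a,b,z:[*(np.array(m)+R@[a,b]),z]
    return [(np.array([f(-.09,-.17,0),f(-.09,-.17,.112),f(-.09,.17,.112),f(-.09,.17,0)]),(255,0,255)),(np.array([f(-.09,-.17,.112),f(.09,-.17,.112),f(.09,.17,.112),f(-.09,.17,.112)]),(255,0,255)),(np.array([f(-.09,-.17,.098),f(-.09,.17,.098)]),(0,255,255))]
E
cat > t1.py <<'E'
from ov import *
import pickle,sys
a,b=pickle.load(open("s0.pkl","rb"))
def run(tc,ta,wc,wa,sc,sy,name):
    A=np.zeros((600,800,3),np.uint8)
    T=pot(tc,ta,True);W=pot(wc,wa,False);S=shelf(sc,sy)
    A[:300,:400]=overlay(b,T+S,205,150,160,120,2.5,"");A[:300,400:]=overlay(b,W,310,290,100,75,4,"")
    A[300:,:400]=overlay(a,T+S,360,260,160,120,2.5,"");A[300:,400:]=overlay(a,W,220,160,100,75,4,"")
    cv2.imwrite(name,A)
run((.4115,.396),-82,(.465,-.2635),-122.6,(.459,.417),97.9,"pics/o1.png")
E
python3 t1.py
```

```text
(no output)
```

View pics/o1.png

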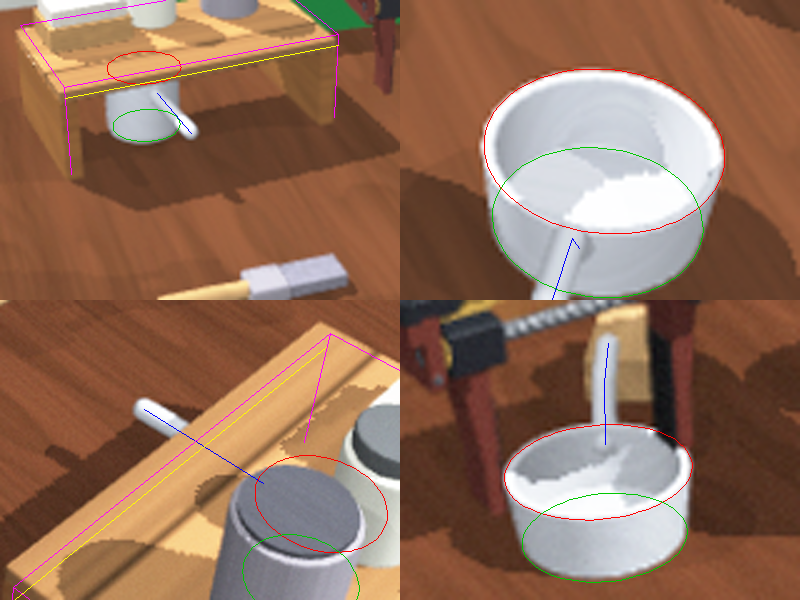

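Side and scene overlays agree to about 1 px on the wide pot. The tall pot's model sits about 2 px too far right, so I'm correcting it to roughly (0.405, 0.395). Next: grip the handle and draw the pot out.

```bash
python3 - <<'E'
from h import *
yaw=100.6
P=np.array([.429,.267]);u=np.array([.184,-.983])
r.reach([*P,.33],[180,0,yaw])
r.servo_line([*P,.228],speed=.12)
s=r.sense();print(s['clock'],s['tcp_pos'],s['contact_force'])
b=r.snapshot("side");a=r.snapshot("scene")
A=np.hstack([cv2.resize(b["frame"][130:250,200:360,::-1],(400,300)),cv2.resize(a["frame"][230:350,360:520,::-1],(400,300))]);cv2.imwrite("pics/g1.png",A)
w=r.snapshot("wrist");cv2.imwrite("pics/w1.png",w["frame"][:,:,::-1])
E
```

```text
2.4833 [0.42931746 0.26711401 0.22897588] [-0.38891783 -0.07728889  0.60905303]
```

View pics/g1.png

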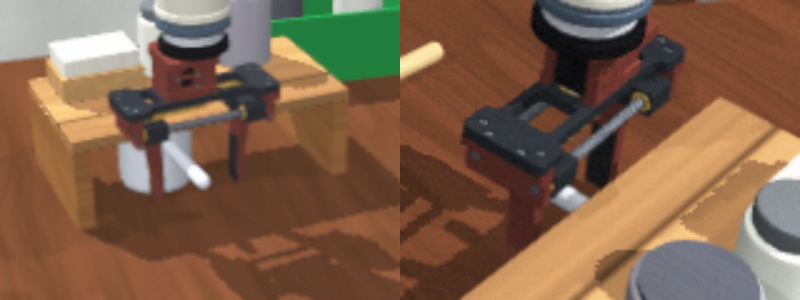

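View pics/w1.png

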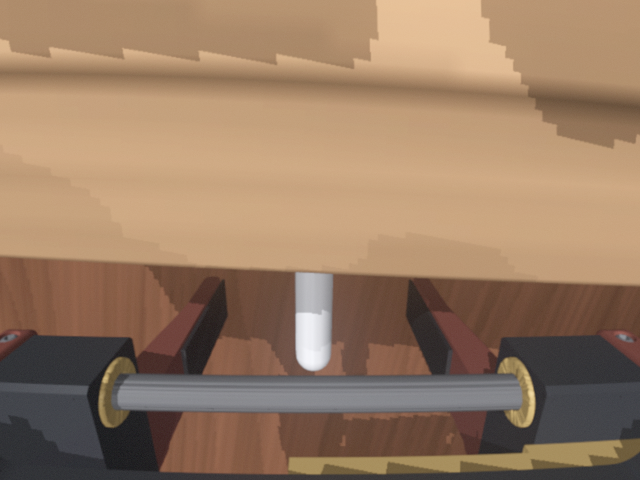

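The handle sits centred and straight between the fingers (wrist view, tip at (313,365)). Gripping gently and drawing it out.

```bash
python3 - <<'E'
from h import *
P=np.array(r.sense()['tcp_pos'][:2]);u=np.array([.184,-.983])
r.grab(12)
s=r.sense();print(s['clock'],s['opening'],s['contact_force'])
Q=P+.04*u
r.servo_line([*Q,.228],speed=.05)
s=r.sense();print(s['clock'],s['opening'],s['contact_force'],s['tcp_pos'])
w=r.snapshot("side");cv2.imwrite("pics/g2.png",cv2.resize(w["frame"][130:250,200:360,::-1],(640,480)))
E
```

```text
3.7333 0.015790154544339356 [ 0.43785023 -0.8917357  -0.64529536]
4.6833 0.015849615447635388 [ 1.09634711 -3.10642795  0.60064146] [0.4367948  0.22732606 0.22799701]
```

View pics/g2.png

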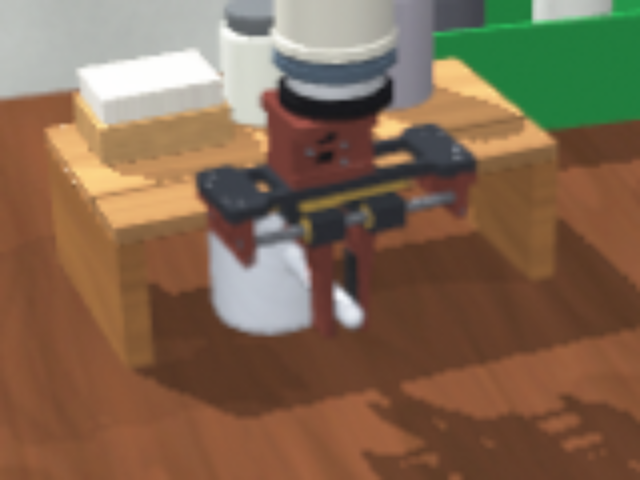

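```bash
python3 - <<'E'
from h import *
import pickle
P=np.array(r.sense()['tcp_pos'][:2]);u=np.array([.184,-.983])
r.servo_line([*(P+.15*u),.228],speed=.06)
s=r.sense();print(s['clock'],s['opening'],s['contact_force'],s['tcp_pos'])
r.let_go(); r.wait(.2)
p=s['tcp_pos']
r.servo_line([p[0],p[1],.34],speed=.2)
# move so wrist cam looks at pot / leave view free
r.reach([.46,-.03,.40],[180,0,95])
s=r.sense();print(s['clock'],s['contact_force'])
a=r.snapshot("scene");b=r.snapshot("side");w=r.snapshot("wrist");pickle.dump((a,b,w),open("s1.pkl","wb"))
for n,d in zip("abw",(a,b,w)):cv2.imwrite(f"pics/d1{n}.png",d["frame"][:,:,::-1])
E
```

```text
7.3917 0.015543142274517755 [-0.00485898  1.00988228 -1.49649308] [0.46437187 0.0800909  0.22802258]
10.05 [ 0.05813465  0.29576923 -0.01548311]
```

View pics/d1b.png

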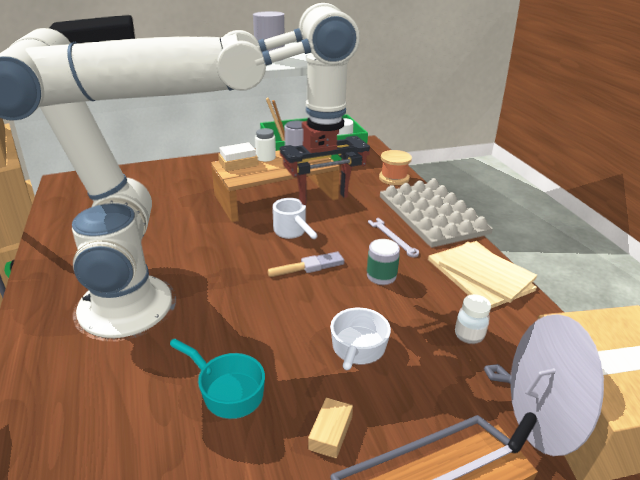

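View pics/d1a.png

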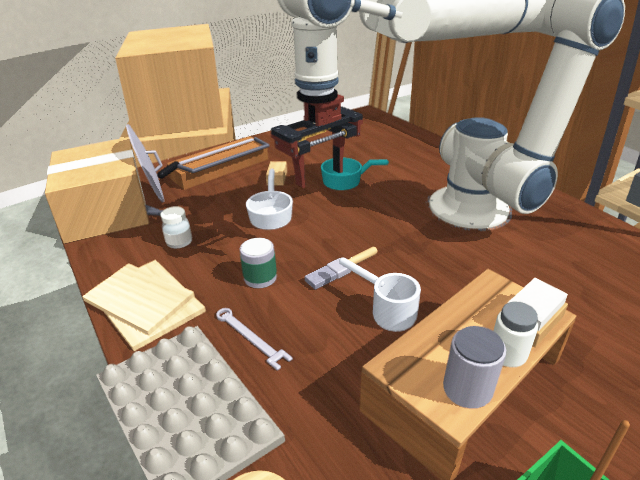

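View pics/d1w.png

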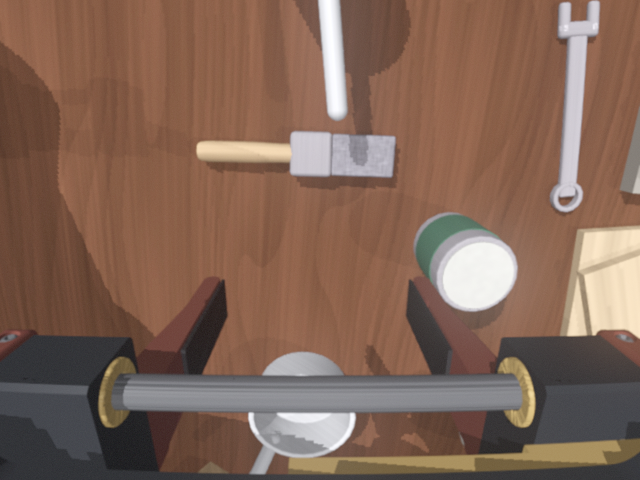

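```bash
cat > fit.py <<'E'
from ov import *
from scipy.optimize import minimize
S=4
def model(d,c,ang,tall,box,z0=0):
    x0,y0,w,h=box;m=np.zeros((h*S,w*S),np.uint8);u=np.array([np.cos(np.radians(ang)),np.sin(np.radians(ang))]);n=np.array([-u[1],u[0]])
    def hull(X): 
        P=((proj(d,X)-[x0,y0]+.5)*S*16).round().astype(np.int32);cv2.fillConvexPoly(m,cv2.convexHull(P.reshape(-1,1,2)),255,shift=4)
    if tall: body=np.r_[circ(c,.044,z0+.078),circ(c,.0435,z0+.01),circ(c,.041,z0)];hp=[(.04,.064),(.15,.064)]
    else: body=np.r_[circ(c,.06,.05),circ(c,.054,0)];hp=[(.056,.036),(.084,.068),(.136,.072)]
    hull(body)
    t=np.linspace(0,2*np.pi,16)
    for (a1,h1),(a2,h2) in zip(hp,hp[1:]):
        v=np.array([a2-a1,h2-h1]);v/=np.linalg.norm(v);q=np.array([-v[1],v[0]])
        X=[]
        for a,hh in((a1,h1),(a2,h2)):
            for k in t:
                o=.008*(np.cos(k)*q);X.append([*(np.array(c)+u*(a+o[0])+n*.008*np.sin(k)),z0+hh+o[1]])
        hull(X)
    return m
def mask(d,box,thr=60,sat=45):
    x0,y0,w,h=box;f=d["frame"][y0:y0+h,x0:x0+w];f=cv2.resize(f,(w*S,h*S),interpolation=cv2.INTER_CUBIC).astype(int)
    m=((f.max(2)-f.min(2)<sat)&(f.max(2)>thr)).astype(np.uint8)*255
    n,l,st,_=cv2.connectedComponentsWithStats(m);k=1+np.argmax(st[1:,4]);m=(l==k).astype(np.uint8)*255
    cs,_=cv2.findContours(m,cv2.RETR_EXTERNAL,cv2.CHAIN_APPROX_NONE);cv2.drawContours(m,cs,-1,255,-1);return m
def fit(views,x0,tall):
    M=[mask(d,b) for d,b in views]
    def cost(x):
        return sum(1-np.count_nonzero(m&g)/np.count_nonzero(m|g) for (d,b),m in zip(views,M) for g in [model(d,x[:2],x[2]*1000,tall,b)])
    x=np.array([x0[0],x0[1],x0[2]/1000])
    R=minimize(cost,x,method="Nelder-Mead",options=dict(initial_simplex=np.array([x,x+[.008,0,0],x+[0,.008,0],x+[0,0,.006]]),xatol=1e-5,fatol=1e-5))
    return R.x[:2],R.x[2]*1000,R.fun
def show(views,x,ang,tall,name):
    O=[]
    for d,b in views:
        m=mask(d,b);g=model(d,x,ang,tall,b);f=np.zeros((*m.shape,3),np.uint8);f[...,1]=m;f[...,2]=g
        O.append(cv2.resize(f,(400,300)))
    cv2.imwrite(name,np.hstack(O))
E
python3 - <<'E'
from fit import *
import pickle
a,b,w=pickle.load(open("s1.pkl","rb"))
tv=[(a,(330,245,110,100)),(b,(260,190,65,55))]
wv=[(a,(235,160,75,75)),(b,(320,300,85,75))]
for nm,v,x0,t in(("t",tv,(.44,.208,-79.4),True),("w",wv,(.465,-.2635,-122.6),False)):
    x,ang,f=fit(v,x0,t);print(nm,x,ang,f)
    for q in v: print("  single",fit([q],(*x,ang),t))
    show(v,x,ang,t,f"pics/f_{nm}.png")
E
python3 -c "
import cv2,numpy as np;cv2.imwrite('pics/f.png',np.vstack([cv2.imread('pics/f_t.png'),cv2.imread('pics/f_w.png')]))"
```

```text
t [0.44343159 0.201709  ] -79.62180006886157 0.23330785056902315
  single (array([0.44393939, 0.20172206]), np.float64(-79.84680107422207), np.float64(0.15182436611008043))
  single (array([0.44102205, 0.20532025]), np.float64(-78.64058739763054), np.float64(0.06561360874848121))
w [ 0.46413236 -0.2650041 ] -122.79414163591873 0.09792089964543438
  single (array([ 0.46468142, -0.2673407 ]), np.float64(-123.47473222348535), np.float64(0.05928364125433572))
  single (array([ 0.46389716, -0.26442736]), np.float64(-122.9644258571995), np.float64(0.017878298330640807))
```

View pics/f.png

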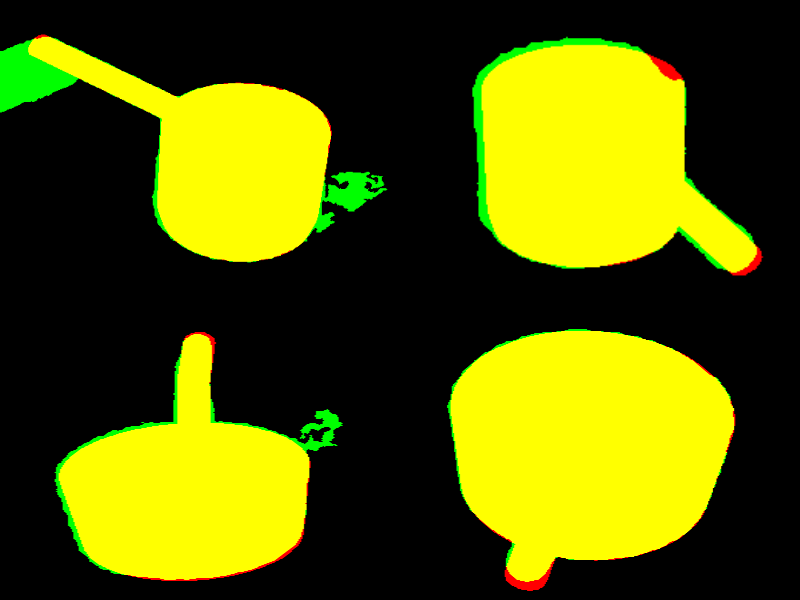

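```bash
python3 - <<'E'
from h import *
import pickle
t=np.array([.442,.204]);az=np.radians(25.5);g=t+.04*np.array([np.cos(az),np.sin(az)])
r.reach([*g,.32],[180,0,115.5])
w=r.snapshot("wrist");b=r.snapshot("side");a=r.snapshot("scene");s=r.sense();print(s['clock'],s['tcp_pos'],s['joints'])
J=r.inverse_kinematics([.448,-.2285,.4],[180,0,203.5]);print(J)
pickle.dump((a,b,w),open("s2.pkl","wb"))
cv2.imwrite("pics/r1.png",np.hstack([cv2.resize(w["frame"][:,:,::-1],(400,300)),cv2.resize(b["frame"][130:250,220:380,::-1],(400,300))]))
E
```

```text
11.3833 [0.47853304 0.2200636  0.32089055] [ 2.10002831e+01 -6.17901899e+00  9.03219717e+01 -1.59788526e-02
  9.57731089e+01 -4.37477963e+00]
[ -30.90015416   -9.80534143   85.61324732    0.          104.19209411
 -144.40015416]
```

View pics/r1.png

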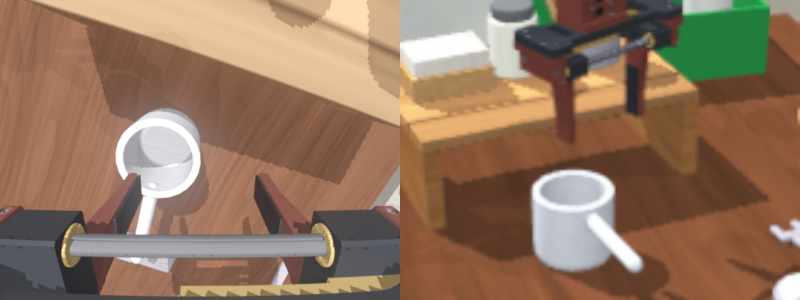

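```bash
python3 - <<'E'
from ov import *
import pickle
a,b,w=pickle.load(open("s2.pkl","rb"))
cv=lambda c:[(circ(c,.044,.078),(0,0,255)),(circ(c,.036,.078),(0,200,0))]
g=np.array([.4785,.2206]);ps=[(np.array([[*(g+k*np.array([np.cos(.445),np.sin(.445)])),.078] for k in(-.044,.044)]),(255,0,255))]
cv2.imwrite("pics/r2.png",np.hstack([overlay(w,cv((.442,.204))+ps,170,160,200,160,2,"") ,overlay(b,cv((.442,.204)),260,185,100,80,4,"")]))
E
```

```text
(no output)
```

View pics/r2.png

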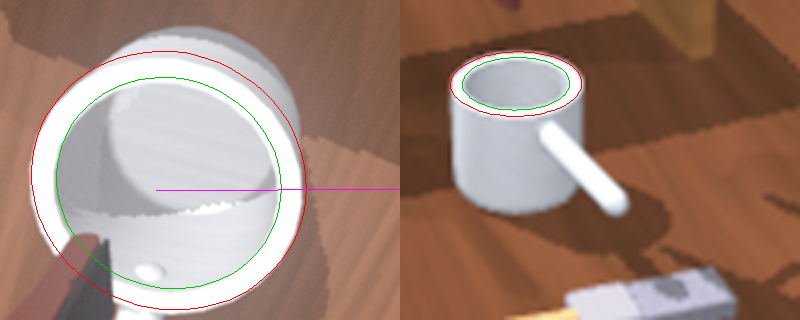

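```bash
python3 - <<'E'
from h import *
t=np.array([.442,.2035]);az=np.radians(25.5);g=t+.04*np.array([np.cos(az),np.sin(az)])
r.servo_line([*g,.235],[180,0,115.5],speed=.08)
s=r.sense();print(s['clock'],s['tcp_pos'],s['contact_force'])
r.grab(45)
s=r.sense();print(s['clock'],s['tcp_pos'],s['contact_force'],s['opening'])
if .006<s['opening']<.011:
    r.servo_line([*g,.275],speed=.06);r.wait(.3)
    s=r.sense();print(s['clock'],s['contact_force'],s['torque'],s['opening'])
b=r.snapshot("side");a=r.snapshot("scene");w=r.snapshot("wrist")
import pickle;pickle.dump((a,b,w),open("s3.pkl","wb"))
cv2.imwrite("pics/l1.png",np.hstack([cv2.resize(a["frame"][200:350,310:510,::-1],(400,300)),cv2.resize(b["frame"][130:250,220:380,::-1],(400,300))]))
E
```

```text
12.6 [0.4783278  0.22081499 0.23580012] [0.63407847 0.42048927 0.28692174]
13.7833 [0.47798814 0.2206144  0.23493802] [-2.4216623  -1.72569566  0.17464281] 0.009607340295397889
14.9 [-0.06644887  0.3093886  -4.06199013] [ 0.1188785  -0.17842869 -0.00984437] 0.009955661581052357
```

View pics/l1.png

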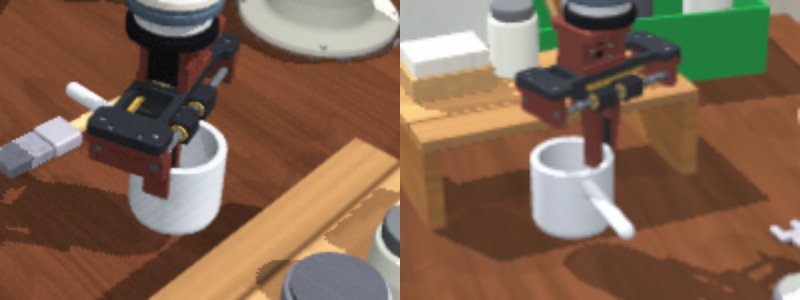

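```bash
python3 - <<'E'
from h import *
import pickle
s=r.sense();p=s['tcp_pos']
r.servo_line([p[0],p[1],.375],speed=.12)
wc=np.array([.4641,-.2652]);az=np.radians(113.5);g=wc+.04*np.array([np.cos(az),np.sin(az)])
r.servo_line([*g,.375],[180,0,203.5],speed=.13)
r.wait(.3)
s=r.sense();print(s['clock'],s['tcp_pos'],s['orientation'],s['joints'],s['contact_force'],s['torque'],s['opening'])
b=r.snapshot("side");a=r.snapshot("scene");w=r.snapshot("wrist");pickle.dump((a,b,w),open("s4.pkl","wb"))
cv2.imwrite("pics/n1.png",np.hstack([cv2.resize(a["frame"][90:240,180:380,::-1],(400,300)),cv2.resize(b["frame"][200:380,260:500,::-1],(400,300))]))
cv2.imwrite("pics/n1w.png",w["frame"][:,:,::-1])
E
```

```text
19.95 [ 0.44816231 -0.22845645  0.37499732] [ 1.79998931e+02 -4.67936401e-04 -1.56495855e+02] [-3.08864536e+01 -9.99450282e+00  8.83121272e+01  2.47293488e-04
  1.01683517e+02 -1.44390548e+02] [ 0.28536956 -0.61903399 -4.6343436 ] [0.29030948 0.06492424 0.01153014] 0.009639799644511064
```

View pics/n1.png

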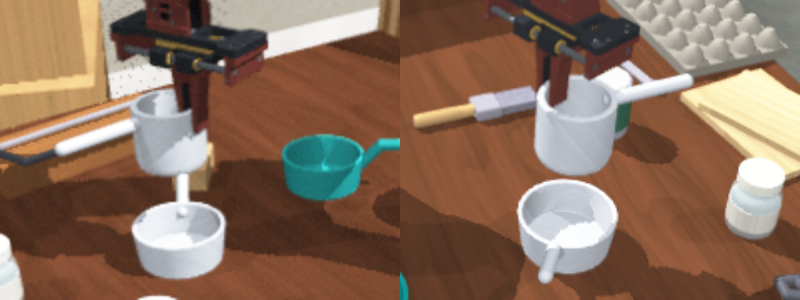

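View pics/n1w.png

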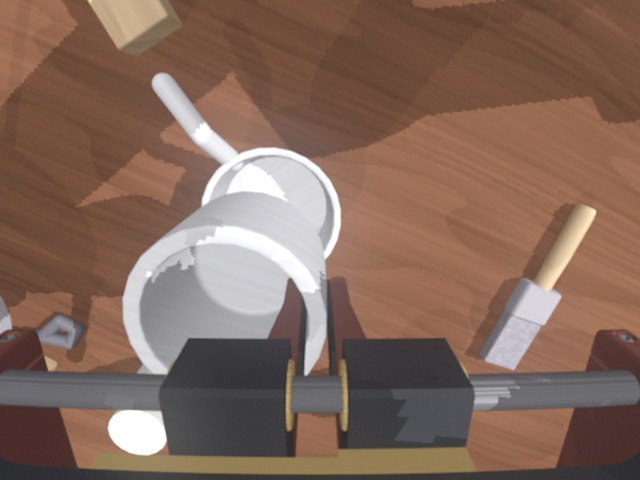

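```bash
python3 - <<'E'
from ov import *
import pickle
a,b,w=pickle.load(open("s4.pkl","rb"))
c=(.4641,-.2652);T=pot(c,8.5,True,.14)
cv2.imwrite("pics/n2.png",np.hstack([overlay(a,T,195,110,100,75,4,""),overlay(b,T,330,230,100,75,4,"")]))
E
```

```text
(no output)
```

View pics/n2.png

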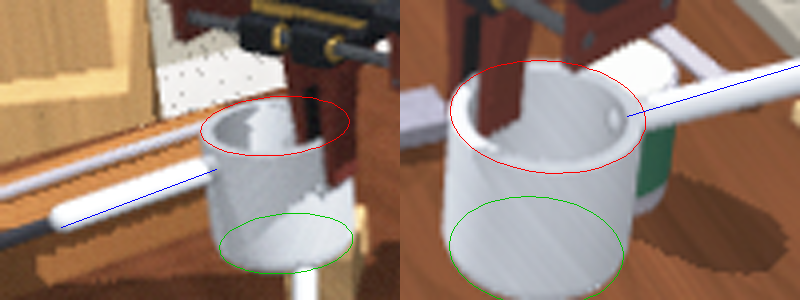

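```bash
python3 - <<'E'
from ov import *
import pickle
a,b,w=pickle.load(open("s4.pkl","rb"))
A=np.hstack([overlay(a,[],195,120,80,90,5,""),overlay(b,[],330,235,80,90,5,"")])
for i in range(0,800,50): cv2.line(A,(i,0),(i,6),(0,0,255),1)
for i in range(0,450,50): cv2.line(A,(0,i),(6,i),(0,0,255),1);cv2.line(A,(400,i),(406,i),(0,0,255),1)
cv2.imwrite("pics/n3.png",A)
E
```

```text
(no output)
```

View pics/n3.png

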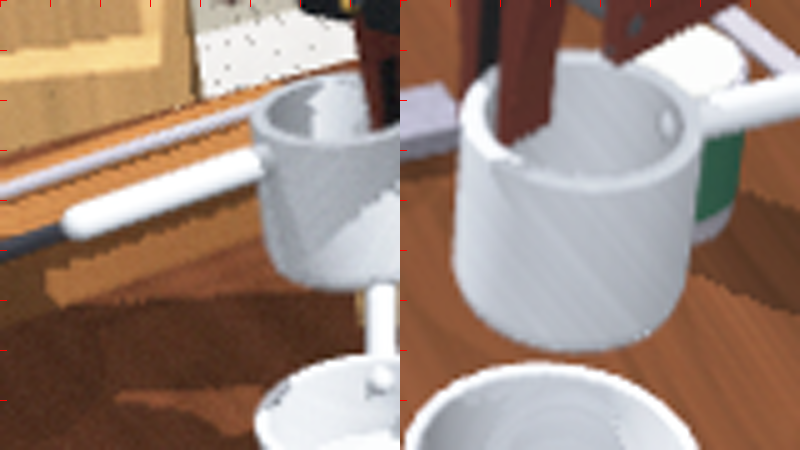

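```bash
cat > tilt.py <<'E'
from ov import *
import pickle
from scipy.optimize import least_squares
from scipy.spatial.transform import Rotation as Ro
def body(x):
    R=Ro.from_rotvec([x[4]/100,x[5]/100,0]);
    L=np.r_[circ((0,0),.044,0.078),circ((0,0),.044,.008),circ((0,0),.041,0)]-[0,0,.072]
    an=x[3]/10;H=np.c_[np.linspace(.044,.146,20)*np.cos(an),np.linspace(.044,.146,20)*np.sin(an),np.full(20,-.008)]
    return R.apply(L)+x[:3],R.apply(H)+x[:3]
def resid(x,obs):
    B,H=body(x);o=[]
    for d,pb,ph in obs:
        h=cv2.convexHull(proj(d,B).astype(np.float32).reshape(-1,1,2))
        o+=[cv2.pointPolygonTest(h,(float(u),float(v)),True) for u,v in pb]
        q=proj(d,H);e=q[-1]-q[0];e/=np.linalg.norm(e)
        o+=[(np.array(p)-q[0])@[-e[1],e[0]] for p in ph]
    return np.array(o)
def go(obs,x0):
    return least_squares(lambda x:np.r_[resid(x,obs),0.02*(x-x0)[4:]],x0,x_scale=[.01,.01,.01,.2,5,5],diff_step=1e-4,loss="soft_l1")
E
python3 - <<'E'
from tilt import *
a,b,w=pickle.load(open("s4.pkl","rb"))
c=lambda L,x0,y0,ox:[((u-ox+.5)/5-.5+x0,(v+.5)/5-.5+y0) for u,v in L]
obs=[(a,c([(250,112),(263,215),(272,262),(298,280),(330,287),(380,288)],195,120,0),c([(85,219),(165,192),(250,163)],195,120,0)),
(b,c([(460,110),(456,190),(452,260),(465,300),(500,333),(560,350),(610,349),(660,325),(688,280),(693,235),(700,130),(560,50)],330,235,400),c([(710,118),(790,91)],330,235,400))]
x0=np.array([.4641,-.2652,.212,np.radians(8.5)*10,0,0.])
S=go(obs,x0);x=S.x;print(x[:3],np.degrees(x[3]/10),"tilt deg x,y",np.degrees(x[4:]/100));print(resid(x,obs).round(1))
T=least_squares(lambda y:resid(np.r_[y,0,0],obs),x0[:4],x_scale=[.01,.01,.01,.2],diff_step=1e-4);print("untilted",T.x,T.cost,S.cost)
R=Ro.from_rotvec([x[4]/100,x[5]/100,0]);print("bottom centre",R.apply([0,0,-.072])+x[:3],"rim",R.apply([0,0,.006])+x[:3])
E
```

```text
[ 0.46366732 -0.26352013  0.21342471] 4.804625426918444 tilt deg x,y [-2.03182932  0.01987589]
[-0.5  0.1 -0.4  0.2  0.4 -0.3 -0.  -0.   0.   0.2 -0.  -0.3 -0.   0.1
  0.3  0.1  0.3 -0.1 -0.2  0.5  0.5  1.1 -0.5]
untilted [ 0.46375075 -0.26447007  0.21308891  0.90426661] 1.6787572067640146 1.3005604816500345
bottom centre [ 0.46364235 -0.26607287  0.14146998] rim [ 0.4636694  -0.2633074   0.21942094]
```

```bash
python3 - <<'E'
from h import *
import pickle
p=r.sense()['tcp_pos'];gx,gy=.4483,-.2287
r.servo_line([gx,gy,.300],speed=.1);r.wait(.2)
s=r.sense();f0=np.array(s['contact_force']);print(s['clock'],f0)
b=r.snapshot("side");a=r.snapshot("scene")
z=.300
while z>.252:
    z-=.006;r.servo_line([gx,gy,z],speed=.04);f=np.array(r.sense()['contact_force'])
    if np.abs(f-f0).max()>2.5: print("early",z,f);break
s=r.sense();print(s['clock'],z,s['contact_force'])
b=r.snapshot("side");a=r.snapshot("scene");pickle.dump((a,b),open("s5.pkl","wb"))
cv2.imwrite("pics/n4.png",np.hstack([cv2.resize(a["frame"][120:240,200:360,::-1],(400,300)),cv2.resize(b["frame"][260:380,290:450,::-1],(400,300))]))
E
```

```text
21.2 [ 0.04679373 -0.21781787 -5.10195477]
23.7 0.25199999999999995 [-0.93413269  0.12808548 -3.94734402]
```

View pics/n4.png

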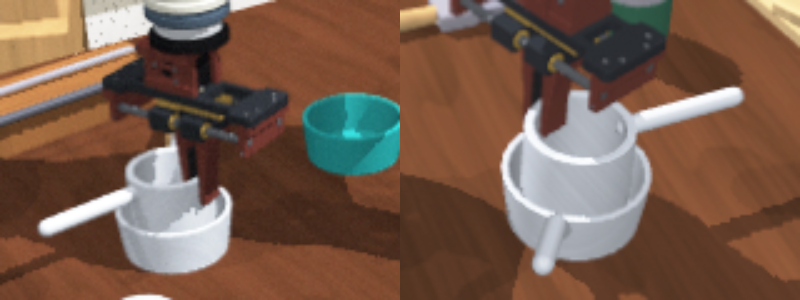

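```bash
python3 - <<'E'
from h import *
gx,gy=.4483,-.2287;z=.252
r.wait(.2);f0=np.array(r.sense()['contact_force']);L=[]
while z>.2355:
    z-=.0012;r.servo_line([gx,gy,z],speed=.012);r.wait(.05);s=r.sense();f=np.array(s['contact_force']);L.append((round(z,4),round(s['tcp_pos'][2],4),*f.round(1)))
    if f[2]-f0[2]>2.2 or np.abs(f[:2]-f0[:2]).max()>4: break
print(f0,s['clock']);[print(*l) for l in L]
E
```

```text
[-0.51344934  0.02443428 -3.92529935] 27.0
0.2508 0.2507 -1.0 0.9 -4.1
0.2496 0.2495 -0.2 -0.5 -3.9
0.2484 0.2483 0.5 0.5 -4.1
0.2472 0.2471 0.1 0.2 -4.2
0.246 0.2459 0.1 0.1 -4.6
0.2448 0.2447 -0.1 -0.5 -4.6
0.2436 0.2435 -0.5 -0.1 -4.6
0.2424 0.2423 -0.7 0.2 -5.0
0.2412 0.2413 0.7 0.5 -3.3
0.24 0.2409 -2.8 2.1 3.1
```

```bash
python3 - <<'E'
from h import *
import pickle
r.grab(6);r.wait(.2);print(r.sense()['contact_force'],r.sense()['opening'])
r.let_go();r.wait(.3);s=r.sense();print(s['clock'],s['contact_force'],s['opening'])
r.servo_line([.4483,-.2287,.36],speed=.12)
r.reach([.45,.0,.42],[180,0,120]);r.wait(.3)
s=r.sense();print(s['clock'],s['contact_force'])
b=r.snapshot("side");a=r.snapshot("scene");pickle.dump((a,b),open("s6.pkl","wb"))
from ov import *
wc=(.4641,-.2652);T=pot(wc,5,True,.006)+pot(wc,-123,False)
cv2.imwrite("pics/e1.png",np.vstack([np.hstack([overlay(a,[],210,150,100,75,4,""),overlay(b,[],310,280,120,90,400/120,"")]),np.hstack([overlay(a,T,210,150,100,75,4,""),overlay(b,T,310,280,120,90,400/120,"")])]))
cv2.imwrite("pics/e2.png",b["frame"][:,:,::-1])
E
```

```text
[-3.78136451  2.90316469  5.95253651] 0.010306677459858271
28.9667 [ 1.24554592 -0.15199946 -0.32371885] 0.08791555946171829
32.0917 [-0.27275393 -0.23877914 -0.08144819]
```

View pics/e1.png

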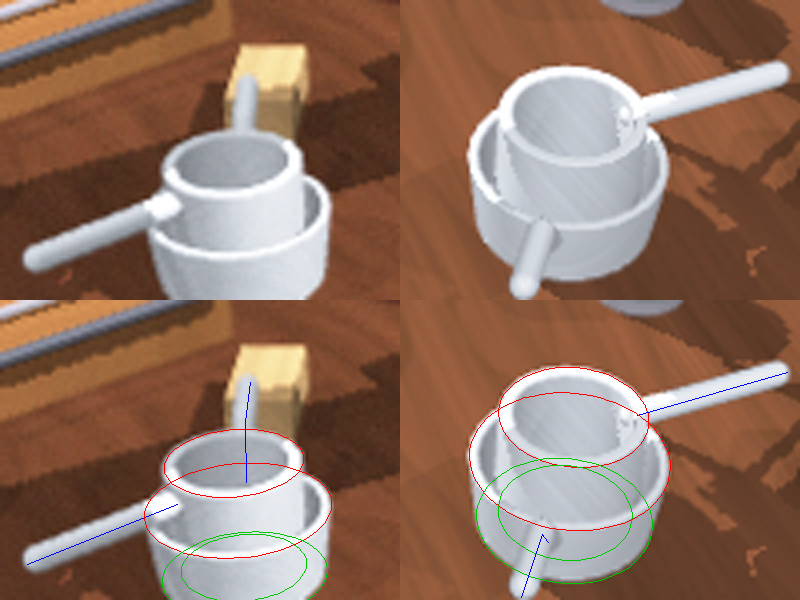

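View pics/e2.png

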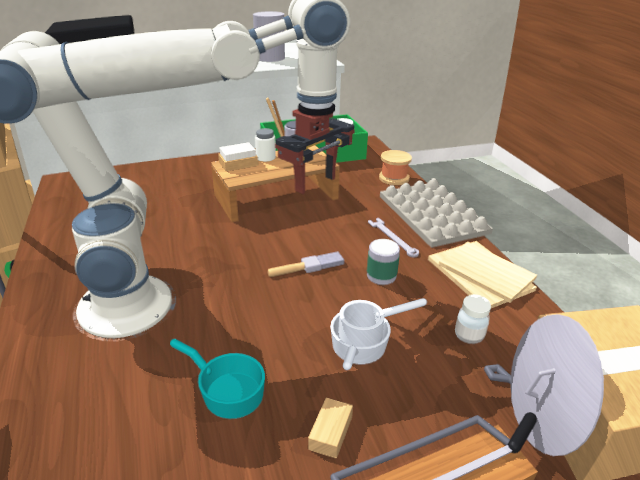

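The nested model with its underside at 6 mm matches the tall rim and handle to about 1–2 px in both views. The wide pot is where it was and the other things look undisturbed.

```bash
python3 -c "
from station import r
r.hand_in();print(r.sense()['clock'])"
```

```text
the job is handed in; nothing more can be done
the job is handed in; nothing more can be done
```

The tall pot is nested in the wide pot and the job is handed in; my last checks showed nothing wrong. The robot's clock read 32 s of the 54 s at the last check.

- **Drawing out:** I pulled the tall pot about 190 mm out from under the shelf with a light 12 N grip on the handle. I then let go of it standing on the open bench.
- **Lifting and nesting:** I gripped the rim wall with one finger inside and one outside at 45 N, clear of the handle. I carried it over with a quarter turn and lowered it slowly. It touched bottom at TCP height 0.241 m, against about 0.240 m expected, with a contact force of about 8 N. I then eased the grip and released it.
- **Final position:** In both camera views the rim and handle match the pose of sitting flat on the wide pot's floor to about 1–2 px. Its handle is about 128° from the wide pot's handle. The wide pot has not visibly moved, and the robot is clear of everything.
- **Other things on the bench:** In the side picture everything else, including the turquoise pot, looks where it was.
- **One check disagreed:** While the pot hung in the gripper, one fit suggested a tilt of about 2°, but a level fit was nearly as good. No tilt shows once nested.

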